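Level the worktop shelf with the levelling key

TASK

Level the little wooden shelf: slide the orange levelling key straight up out of its slotted holder, set its steel blade into the slot of the shelf's levelling-foot screw, push the sprung screw well down and, still pushing, turn it clockwise until the white bubble lies between the two black marks of the spirit vial. Finish like that: the key still gripped and still pressing the screw down, the bubble between the marks. Leave the scraper, the mug and the spice jars where they are.

Things in the scene. Friction and masses are not known exactly. Their poses are not given: they have to be found in the camera images.
- holder: Dark brown wooden block with three parallel slots, fixed, 120 (its x) x 90 (its y) x 60 mm high; origin at the centre of its underside, on the worktop. The slots run along its y, 38 mm apart in x (at x = -38, 0, +38 mm), 64 mm long, 10.5 mm wide, 45 mm deep. The key stands in one outer slot, the scraper in the other; the middle slot is empty.
- key_center (a point): Centre, half-way up, of the levelling key: an upright flat plate 60 mm wide (its y), 8 mm thick (its x) and 100 mm tall (its z), about 90 g. The upper 82 mm is an orange plastic plate with a black dot near the top; the lower 22 mm is a steel blade 44 mm wide and 6 mm thick, centred under it. In the holder its top 55 mm stand out. Alike from front and back.
- key_tip (a point): Middle of the lower edge of the key's blade, 50 mm below key_center; same axes.
- slot_floor (a point): Middle of the floor of the slot in the levelling screw's head; it turns and sinks with the head. The slot runs along this frame's y (across its x): 8.5 mm wide in its lower 8 mm, widening like a funnel to 18 mm at its top, 16 mm above this point; 64 mm long, so the blade may go in anywhere near its middle. Half a turn gives the same slot.
- screw_head: Head of the levelling screw: ribbed black round cup 71 mm across, 21 mm high, with two aluminium cheeks and the slot between them; origin on its axis, 5 mm below slot_floor, same axes. The axis is vertical. Turning clockwise seen from above raises this end of the shelf; it takes about 0.1 N m and at most 1.4 rad. The head's angle when level differs every time.
- press (a joint): How far the screw is pushed down against its spring, m: 0 up, 0.006 fully down; about 3 N starts it and 8 N pushes it fully down. Well down is more than 0.003. It comes back up when released.
- bubble (a joint): How far the bubble in the spirit vial lies from the middle of the vial, m: 0 centred, negative away from the levelling screw (screw end too low), positive towards it. The white bubble, 20 mm long, moves about 30 mm per rad of the screw, towards the screw as the screw turns clockwise. The two black marks leave 32 mm between them, so the bubble is between them within +-0.006.
- vial_mid (a point): Middle of the top of the spirit vial: a green strip 116 x 28 mm in a black housing on the shelf board, between two black marks. It lies along its frame's y, -y towards the levelling screw, whose axis is 117 mm away.
- shelf_base: Frame of the small shelf, fixed on the worktop; origin on the worktop under the middle of the board. Light wooden board 150 (x) x 260 (y) x 16 mm, its top 74 mm above the worktop; two dark legs at its +y end, the levelling foot and screw at y = -90 mm. The board tilts less than one degree as the screw turns.
- scraper: Dough scraper, white plate with a blue top edge, 60 x 8.5 mm, 74 mm tall, standing in the holder's other outer slot, top 29 mm out; origin at its lower edge. Leave it.
- red_jar: Spice jar with a red lid, 45 mm across, 108 mm tall, behind the shelf; origin at the base. Leave it.
- green_jar: Spice jar with a green lid, 41 mm across, 108 mm tall, behind the shelf; origin at the base. Leave it.
- striped_mug: White mug with red stripes, 82 x 115 x 100 mm, to the right of the shelf; origin at the base. Leave it.

How it is judged (in metres and radians):
On the way, in this order (a step that is already met when the one before it is completed fails the run):
1. the key is held clear above its slot in the holder (height (world z) of key_center above 0.115 m and contact force between the fingers and level_key above 2 N and contact force between level_key and holder below 0.1 N), for 0.1 s.
2. the held key's blade is in the screw's slot and pushes the screw at least 3 mm down (distance between key_tip and slot_floor below 0.012 m and value of joint press above 0.003 m and contact force between level_key and screw_head above 2 N and contact force between the fingers and level_key above 2 N), for 0.2 s.
3. with the key still pressing, the bubble is between the marks (all of step 2 and value of joint bubble between -0.006 and 0.006 m), for 0.2 s.
At the end, for the whole second after the job is handed in: The gripped key, within 0.3 rad of upright, has its blade tip within 12 mm of the slot floor's middle, presses the screw with over 2 N and holds it over 3 mm down; the bubble rests within 6 mm of the vial's middle; the robot itself touches neither screw head nor shelf (all of step 3 and velocity of joint bubble below 0.005 m/s and angle between key_center's own z axis and vertical below 0.3 rad and contact force between the arm and screw_head below 0.5 N and contact force between the arm and shelf_base below 0.5 N); the arm keeps its last pose, push and grip.
It fails at once if the red jar is moved more than 25 mm (distance of red_jar from where it was at the start of the episode above 0.025 m).
It fails at once if the green jar is moved more than 25 mm (distance of green_jar from where it was at the start of the episode above 0.025 m).
It fails at once if the striped mug is moved more than 25 mm (distance of striped_mug from where it was at the start of the episode above 0.025 m).
It fails at once if the scraper is moved more than 25 mm (distance of scraper from where it was at the start of the episode above 0.025 m).
It also fails if it takes over 42 s, if anything falls off the work surface, if the arm or the gripper's body presses on something with over 40 N, if the wrist force passes 120 N, or if a joint passes its speed limit or range.

ROBOT

A 6-joint arm with a two-finger parallel gripper is mounted at the origin on a cart in front of the work surface, level with it; the furniture and walls round the work are solid. World frame = base frame: x ahead of the robot, y to its left, z up, the work surface at z = 0. Lengths are in m, angles in degrees, forces in N, time in s.
With the tool pointing down it reaches from about 0.3 to 0.75 m from the base axis. Payload 8.5 kg.
Tool frame: the origin (TCP) lies between the finger pads; the fingertips stand env.finger_overhang ahead of it and the grasp point (between the pads) lies 2 mm behind it (env.finger_overhang is the distance from the TCP to the fingertips, in m); z points along the fingers, y is the line along which they close (so a half turn about z gives the same grasp; the last joint's range is limited). The gripper opens to 85 mm and grips with 20 to 120 N. Pads are 22 mm wide; open, the fingers measure 114 mm over their backs; the gripper's body (76 mm by 85 mm) begins 54 mm behind the grasp point. The pads swing forward as they close: fully open they stand 13 mm farther back than shut.
Start: joints at [-86.878, 21.807, 74.336, -0, 83.858, -12.336], TCP at [0.147, -0.53, 0.248] pointing down, gripper open.
Joint ranges: [-178.18, 178.18], [-50.72, 133.34], [12.68, 142.11], [-81.47, 261.47], [9.98, 163.14], [-165.26, 165.26]. Speed limits (degrees/s): [136.94, 136.94, 180, 180, 180, 180].

INTERFACE

Orientations are given as a 3x3 rotation matrix whose columns are the frame's x, y, z axes.
In Python, from rig import env gives the robot as it stands. The module is installed in compiled form; this text tells all that it offers.
- The arm moves only by the tool jog_arm, never from a script. Its arguments are lists of equal length, an entry for each row: "hand": the finger opening in m, from 0 to 0.0854; "travel": the shift along the world's x, y, z in m, a list of three; "yaw": the turn about the world's z in rad. A call has exactly 5 rows; each row shifts and turns the commanded pose from where the row before left it; what a row does not reach is not made up. A row lasts 1/8 s, in which the tool goes at most 62.5 mm and 10.7 degrees, less where a joint would pass 70% of its speed; a pose out of reach is approached as far as the arm can. A call is refused whole if a number of a shift passes 0.0625 or a number of a turn 0.188, either way. A call with a gripper value outside its range is refused whole. The fingers move at their own pace and stop on an object; "grip_force" is the grip in N (left out, the last holds). Time passes only in rows, so rows that do not move let the fingers close, or fill a call up. It gives the time, the measured TCP pose, the force, the opening and the grip force at its end, in the units of the state.
- env.observe(): the state, without advancing time (a new reading comes with each control period).
- env.get_image(name): name is "scene" or "top" or "wrist"; returns the picture (384x512x3 uint8, red, green, blue); there is no depth.
- env.calibration(name): a dict with "fx", "fy", "cx", "cy" (pixels), "k1" (the pictures are not rectified: a ray, as slopes to the right and down, at radius r is drawn at 1 + k1 r^2 times it, then the intrinsics apply), "position" and "rotation" of the camera in the world; the wrist camera has in their place "hand_eye" (4x4, takes a point from camera to tool coordinates, whose origin is the TCP and whose axes are the flange's). Camera axes: x right, y down, z forward; pixel columns grow to the right and rows downward; lengths in m; the calibration is good to about 2 mm. A picture is of the moment at which its call begins: read the wrist's pose just before it. calibration takes no time and is no camera call.
- env.close_job(): hands the job in; it is judged then, once.
The state is a dict: "time_s": time; "q": joint angles; "qvel": joint speeds; "joint_efforts": joint torques, N m; "position": TCP position; "tool_rot": TCP orientation; "ft_force": force on the tool from outside, world axes, zero at the start; "wrist_torque": the same for the moment, N m; "grip_width": finger opening in m; "gripper_force": force on a finger pad.
Only numpy, scipy, OpenCV 4.12 (cv2) and the standard library are available. Lean on these libraries where they do the work, as an engineer would, in place of code of your own. Each camera call takes 0.05 s, during which the arm holds its last target. There are 200 camera calls.

## Working session

There is one attempt and no reset: what is moved stays moved. The work goes in short steps, Python scripts to look and compute and a tool call to move; the robot and the scene stay as the last step left them, time stands still between calls to the robot, and variables do not carry over. Pictures are saved under pics/ and viewed, at most 10 in all, crops included, and the job is handed in when it is done.

Besides the shell and the picture viewer there is one more tool, called after "Request:" by a JSON object that holds its "api" and its "payload". jog_arm: Moves the arm, as the interface text tells. Its arguments: {"type":"object","properties":{"hand":{"type":"array"},"travel":{"type":"array"},"yaw":{"type":"array"},"grip_force":{"type":"number"}},"required":["hand","travel","yaw"]}

```bash
mkdir -p pics
cat > h.py <<'E'
import numpy as np, cv2
from rig import env
def cam(n,st=None):
    c=env.calibration(n)
    if n=='wrist':
        T=np.eye(4);T[:3,:3]=np.array(st['tool_rot']);T[:3,3]=st['position'];M=T@np.array(c['hand_eye'])
        return c,M[:3,:3],M[:3,3]
    return c,np.array(c['rotation']),np.array(c['position'])
def ray(C,px):
    c,R,p=C
    d=np.array([(px[0]-c['cx'])/c['fx'],(px[1]-c['cy'])/c['fy']]);u=d.copy()
    for _ in range(20): u=d/(1+c['k1']*(u@u))
    return p,R@np.array([u[0],u[1],1])
def onz(C,px,z):
    p,d=ray(C,px);return p+d*(z-p[2])/d[2]
def proj(C,P):
    c,R,p=C;q=R.T@(np.array(P)-p);u=q[:2]/q[2];u=u*(1+c['k1']*(u@u))
    return [c['fx']*u[0]+c['cx'],c['fy']*u[1]+c['cy']]
def snap(n,f):
    st=env.observe();im=env.get_image(n);cv2.imwrite(f'pics/{f}.png',im[:,:,::-1]);return im,cam(n,st)
E
python3 - <<'E'
from h import *
for n in('scene','top'):
    im,C=snap(n,n+'0');print(n,C[2],C[1].round(3).tolist())
print(env.finger_overhang,env.observe())
E
```

```text
scene [0.15930203 0.79608463 0.78545863] [[-0.875, -0.299, 0.381], [-0.485, 0.51, -0.711], [0.018, -0.806, -0.591]]
top [ 0.45586841 -0.03579883  1.46607232] [[0.006, -0.994, 0.11], [-1.0, -0.006, 0.004], [-0.004, -0.11, -0.994]]
0.017 {'time_s': 0.1, 'q': array([-8.68772793e+01,  2.18373319e+01,  7.43787197e+01, -1.86072959e-03,
        8.38590306e+01, -1.23367698e+01]), 'qvel': array([ 0.05771402, -0.07698201, -0.147378  , -0.05062411, -0.13780056,
        0.07127599]), 'joint_efforts': array([ 3.31759133e-03, -4.49216723e+01, -2.31656313e+01, -1.67200919e-04,
        3.67622415e-03, -1.19689585e-05]), 'position': array([ 0.1465738 , -0.52985849,  0.24778157]), 'tool_rot': array([[ 9.63818237e-01,  2.66560302e-01, -1.03626998e-04],
       [ 2.66560207e-01, -9.63817383e-01,  1.30672627e-03],
       [ 2.48443847e-04, -1.28706944e-03, -9.99999141e-01]]), 'ft_force': array([ 0.39079769, -0.33885131, -0.66743373]), 'wrist_torque': array([0.00397422, 0.01886131, 0.00980567]), 'gripper_force': 0.0, 'grip_width': 0.08554486976718821}
```

View pics/scene0.png

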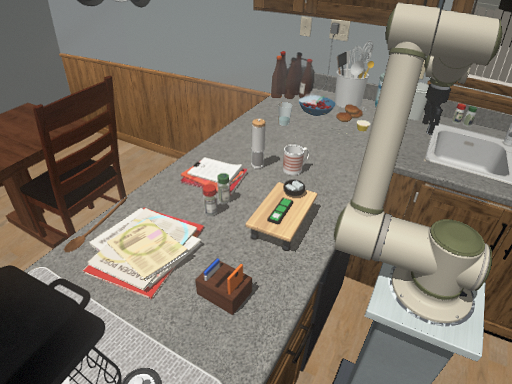

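View pics/top0.png

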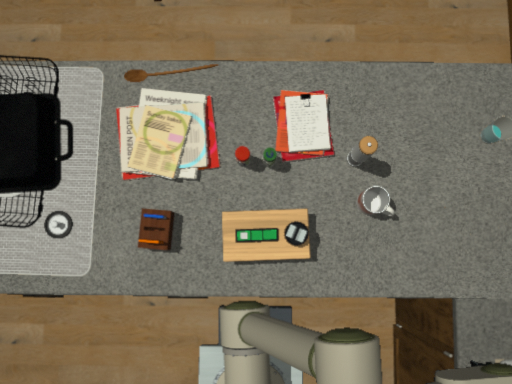

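The scene view shows the key (orange, ~235,278) and the scraper (blue, ~212,268) in the holder. The top view shows the key at ~(154,241), the scraper at (156,216), the vial at (257,235) with its bubble at the left end, away from the screw, and the screw at (297,233).

Run:
```python
from h import *
im=cv2.imread('pics/top0.png');C=cam('top')
hsv=cv2.cvtColor(im,cv2.COLOR_BGR2HSV)
def blob(lo,hi,roi,z,name):
    m=np.zeros(im.shape[:2],np.uint8);x0,y0,x1,y1=roi
    m[y0:y1,x0:x1]=cv2.inRange(hsv,lo,hi)[y0:y1,x0:x1]
    n,l,s,c=cv2.connectedComponentsWithStats(m);k=1+np.argmax(s[1:,4])
    p=np.argwhere(l==k)[:,::-1].astype(np.float32)
    w=np.array([onz(C,q,z)[:2] for q in p],np.float32)
    r=cv2.minAreaRect(w);b=cv2.boxPoints(r)
    d=np.linalg.svd(w-w.mean(0))[2][0] if len(w)<3000 else 0
    print(name,len(p),c[k].round(1),'mean',w.mean(0).round(4),'rect',np.round(r[0],4),np.round(r[1],4),'axis deg',np.degrees(np.arctan2(d[1],d[0]))%180)
blob((8,150,120),(22,255,255),(130,225,180,255),.115,'key')
blob((100,120,60),(125,255,255),(130,205,180,230),.089,'scr')
blob((0,0,0),(180,255,70),(275,215,320,252),.085,'screw')
blob((0,0,120),(180,60,255),(283,220,311,246),.09,'cheeks')
blob((45,80,50),(85,255,255),(230,225,285,245),.085,'vial')
blob((0,0,150),(180,60,255),(232,225,284,245),.085,'bubble')
big=cv2.resize(im[190:270,125:325],None,fx=4,fy=4,interpolation=cv2.INTER_CUBIC);cv2.imwrite('pics/big.png',big)
```

```text
key 64 [148.4 240.8] mean [0.4701 0.2965] rect [0.47   0.2964] [0.0563 0.0091] axis deg 85.545166
scr 58 [153.2 215.7] mean [0.545  0.2911] rect [0.5447 0.2902] [0.0577 0.0086] axis deg 85.63319
screw 486 [306.8 233.7] mean [ 0.4947 -0.167 ] rect [ 0.5041 -0.164 ] [0.0974 0.1038] axis deg 166.09154
cheeks 94 [300.8 234.9] mean [ 0.4907 -0.1489] rect [ 0.4908 -0.1487] [0.0225 0.0364] axis deg 154.72563
vial 384 [258.1 234.6] mean [ 0.4911 -0.0224] rect [ 0.4905 -0.0165] [0.0322 0.1196] axis deg 92.624855
bubble 45 [243.3 235.1] mean [0.4891 0.0217] rect [0.4895 0.021 ] [0.0178 0.0209] axis deg 54.65817
```

View pics/big.png

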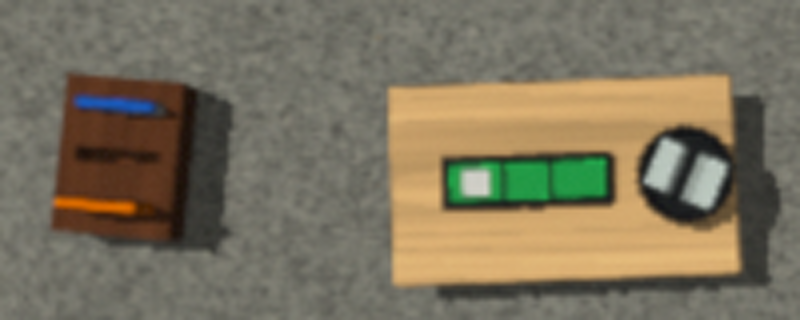

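Request:
{"api": "jog_arm", "payload": {"hand": [0.085,0.085,0.085,0.085,0.085], "travel": [[0.027,0.033,0],[0.027,0.033,0],[0.027,0.033,0],[0.027,0.033,0],[0.027,0.033,0]], "yaw": [0.061,0.061,0.061,0.061,0.061]}}

```text
time_s: 0.72
position: [0.2822, -0.3638, 0.2481]
tool_rot: [[0.838, 0.545, -0.0], [0.545, -0.838, 0.0], [0.0, -0.0, -1.0]]
ft_force: [0.8, 0.1, -0.7]
grip_width: 0.0854
gripper_force: 0.0
```

Request:
{"api": "jog_arm", "payload": {"hand": [0.085,0.085,0.085,0.085,0.085], "travel": [[0.027,0.033,0],[0.027,0.033,0],[0.027,0.033,0],[0.027,0.033,0],[0.027,0.033,0]], "yaw": [0.061,0.061,0.061,0.061,0.061]}}

```text
time_s: 1.35
position: [0.4173, -0.1988, 0.2482]
tool_rot: [[0.636, 0.772, -0.0], [0.772, -0.636, 0.0], [-0.0, -0.0, -1.0]]
ft_force: [0.5, -1.0, -0.8]
grip_width: 0.0846
gripper_force: 0.0
```

Request:
{"api": "jog_arm", "payload": {"hand": [0.085,0.085,0.085,0.085,0.085], "travel": [[0.005,0.05,0],[0.005,0.05,0],[0.005,0.05,0],[0.005,0.05,0],[0.005,0.05,0]], "yaw": [0.061,0.061,0.061,0.061,0.061]}}

```text
time_s: 1.98
position: [0.4414, 0.0516, 0.2482]
tool_rot: [[0.375, 0.927, -0.0], [0.927, -0.375, 0.0], [-0.0, -0.0, -1.0]]
ft_force: [0.9, -0.8, 0.6]
grip_width: 0.085
gripper_force: 0.0
```

Request:
{"api": "jog_arm", "payload": {"hand": [0.085,0.085,0.085,0.085,0.085], "travel": [[0.005,0.05,0],[0.005,0.05,0],[0.005,0.05,0],[0.005,0.05,0],[0.003,0.047,0]], "yaw": [0.061,0.061,0.061,0.061,0.061]}}

```text
time_s: 2.6
position: [0.4644, 0.2987, 0.248]
tool_rot: [[0.079, 0.997, -0.001], [0.997, -0.079, -0.0], [-0.0, -0.001, -1.0]]
ft_force: [0.6, -0.9, 0.5]
grip_width: 0.0851
gripper_force: 0.0
```

Run:
```python
from h import *
im,C=snap('wrist','w1');st=env.observe();print(st['position'],C[2],proj(C,[.47,.2965,.115]))
```

```text
[0.464053   0.30278739 0.24763439] [0.47124517 0.382121   0.37376854] [np.float64(261.75181674181465), np.float64(186.66861896951772)]
```

View pics/w1.png

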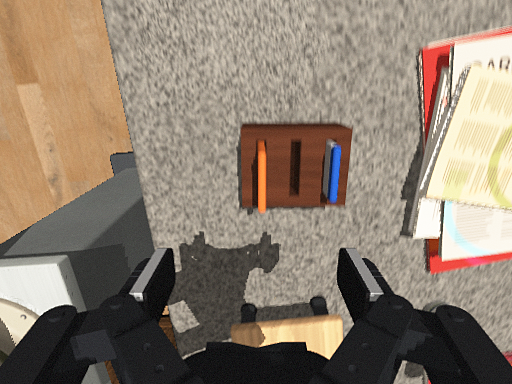

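The wrist view shows the key's orange strip at x≈262, from row 140 to 212, close to the predicted (262,187). The scraper is at x≈334.

Run:
```python
from h import *
st=env.observe();C=cam('wrist',st)
im=cv2.imread('pics/w1.png');hsv=cv2.cvtColor(im,cv2.COLOR_BGR2HSV)
m=cv2.inRange(hsv,(5,150,100),(20,255,255));m[:, :240]=0;m[:,290:]=0;m[:120]=0;m[230:]=0
for r in range(136,216,6):
    c=np.where(m[r])[0]
    if len(c): 
        e=[onz(C,(x,r),.115)[:2] for x in(c[0]-.5,c[-1]+.5)]
        print(r,c[0],c[-1],hsv[r,c[len(c)//2]],np.round((e[0]+e[1])/2,4))
print(np.where(m.any(1))[0][[0,-1]])
# two-view triangulation check of the -y top corner: pixel in top image
```

```text
136 242 289 [  7 152 114] [0.4761 0.3481]
142 241 289 [  8 155 130] [0.4753 0.3428]
148 241 289 [  9 197 101] [0.475  0.3374]
154 241 289 [  9 161 109] [0.4747 0.332 ]
160 242 289 [  8 164 106] [0.4748 0.3264]
166 242 289 [  9 168 108] [0.4744 0.3208]
172 242 288 [  9 156 108] [0.4736 0.3151]
178 242 289 [  9 157 114] [0.4737 0.3093]
184 243 288 [  9 168 112] [0.4733 0.3034]
190 242 288 [  9 165 124] [0.4725 0.2975]
196 243 288 [  9 162 126] [0.4726 0.2915]
202 242 289 [  7 159 109] [0.4722 0.2854]
208 258 265 [ 14 182 254] [0.4679 0.2794]
[129 211]
```

Run:
```python
from h import *
st=env.observe();C=cam('wrist',st)
im=cv2.imread('pics/w1.png');hsv=cv2.cvtColor(im,cv2.COLOR_BGR2HSV)
m=cv2.inRange(hsv,(5,150,190),(20,255,255));m[:, :240]=0;m[:,290:]=0
for r in range(136,216,5):
    c=np.where(m[r])[0]
    if len(c): 
        e=[onz(C,(x,r),.115)[:2] for x in(c[0]-.5,c[-1]+.5)]
        print(r,c[0],c[-1],hsv[r,c[len(c)//2]],np.round((e[0]+e[1])/2,4))
print(np.where(m.any(1))[0][[0,-1]])
```

```text
146 260 263 [ 10 200 203] [0.472  0.3395]
151 259 264 [ 11 198 235] [0.4717 0.3349]
156 258 265 [ 14 182 254] [0.4714 0.3304]
161 258 265 [ 15 178 254] [0.4711 0.3257]
166 258 265 [ 14 181 253] [0.4707 0.321 ]
171 258 265 [ 14 178 253] [0.4704 0.3163]
176 258 265 [ 14 178 253] [0.4701 0.3115]
181 258 265 [ 14 180 253] [0.4698 0.3067]
186 258 265 [ 14 183 253] [0.4694 0.3017]
191 258 265 [ 14 182 253] [0.4691 0.2968]
196 258 265 [ 14 184 253] [0.4688 0.2918]
201 258 265 [ 14 186 253] [0.4684 0.2867]
206 258 265 [ 15 179 253] [0.4681 0.2815]
211 259 260 [ 11 157 239] [0.4658 0.2765]
[143 211]
```

Request:
{"api": "jog_arm", "payload": {"hand": [0.085,0.085,0.085,0.085,0.085], "travel": [[0.005,0.001,-0.03],[0,0,-0.04],[0,0,-0.04],[0,0,-0.03],[0,0,-0.018]], "yaw": [0,0,0,0,0]}}

```text
time_s: 3.28
position: [0.4689, 0.2976, 0.0885]
tool_rot: [[0.081, 0.997, -0.003], [0.997, -0.081, -0.001], [-0.001, -0.003, -1.0]]
ft_force: [0.3, -1.0, -0.0]
grip_width: 0.085
gripper_force: 0.0
```

Request:
{"api": "jog_arm", "payload": {"hand": [0.085,0.03,0.03,0.02,0.02], "travel": [[0,0,0],[0,0,0],[0,0,0],[0,0,0],[0,0,0]], "yaw": [0,0,0,0,0]}}

```text
time_s: 3.9
position: [0.4696, 0.2979, 0.0906]
tool_rot: [[0.081, 0.997, 0.0], [0.997, -0.081, 0.0], [0.0, 0.0, -1.0]]
ft_force: [-0.7, -0.2, -0.2]
grip_width: 0.02
gripper_force: 0.0
```

Run:
```python
from h import *
st=env.observe();im,C=snap('wrist','w2');print(st['position'],st['grip_width'],proj(C,[.47,.3,.115]))
```

```text
[0.46964762 0.29794668 0.09063495] 0.01996481208259399 [np.float64(255.8430910411469), np.float64(294.2669942484825)]
```

View pics/w2.png

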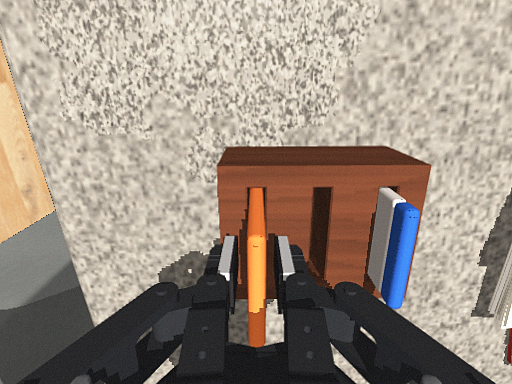

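The key stands centred between the pads, and its top edge spans about (257,236) to (257,313).

Run:
```python
from h import *
C=cam('wrist',env.observe())
for r in(236,313,347): print(onz(C,(257,r),.115))
```

```text
[0.47269594 0.32767188 0.115     ]
[0.46969425 0.29017873 0.115     ]
[0.46814081 0.27077015 0.115     ]
```

Request:
{"api": "jog_arm", "payload": {"hand": [0.0,0.0,0.0,0.0,0.0], "travel": [[0,0,0],[0,0,0],[0,0,0],[0,0,0],[0,0,0]], "yaw": [0,0,0,0,0], "grip_force": 80}}

```text
time_s: 4.58
position: [0.4697, 0.298, 0.0905]
tool_rot: [[0.081, 0.997, 0.001], [0.997, -0.081, 0.0], [0.0, 0.001, -1.0]]
ft_force: [0.5, -0.6, 3.8]
grip_width: 0.007
gripper_force: 78.2
```

Request:
{"api": "jog_arm", "payload": {"hand": [0.0,0.0,0.0,0.0,0.0], "travel": [[0,0,0.01],[0,0,0.015],[0,0,0.02],[0,0,0.02],[0,0,0.02]], "yaw": [0,0,0,0,0]}}

```text
time_s: 5.2
position: [0.4695, 0.2979, 0.1769]
tool_rot: [[0.081, 0.997, 0.0], [0.997, -0.081, 0.0], [0.0, 0.0, -1.0]]
ft_force: [-0.0, 0.3, -1.2]
grip_width: 0.0072
gripper_force: 77.9
```

Request:
{"api": "jog_arm", "payload": {"hand": [0.0,0.0,0.0,0.0,0.0], "travel": [[0,0,0.03],[0,0,0.03],[0,0,0.01],[0,0,0],[0,0,0]], "yaw": [0,0,0,0,0]}}

```text
time_s: 5.82
position: [0.4692, 0.2978, 0.2442]
tool_rot: [[0.081, 0.997, -0.002], [0.997, -0.081, -0.001], [-0.001, -0.002, -1.0]]
ft_force: [-0.3, -0.1, -0.4]
grip_width: 0.0072
gripper_force: 77.9
```

Request:
{"api": "jog_arm", "payload": {"hand": [0.0,0.0,0.0,0.0,0.0], "travel": [[0.006,-0.03,0],[0.006,-0.03,0],[0.006,-0.03,0],[0.006,-0.03,0],[0.006,-0.03,0]], "yaw": [0.087,0.087,0.087,0.087,0.087]}}

```text
time_s: 6.45
position: [0.4994, 0.1469, 0.2442]
tool_rot: [[-0.349, 0.937, -0.002], [0.937, 0.349, -0.0], [0.001, -0.002, -1.0]]
ft_force: [0.5, 0.5, -0.1]
grip_width: 0.0071
gripper_force: 77.8
```

Request:
{"api": "jog_arm", "payload": {"hand": [0.0,0.0,0.0,0.0,0.0], "travel": [[0.006,-0.03,0],[0.006,-0.03,0],[0.006,-0.03,0],[0.006,-0.03,0],[0.006,-0.03,0]], "yaw": [0.087,0.087,0.087,0.087,0.087]}}

```text
time_s: 7.08
position: [0.5294, -0.003, 0.2442]
tool_rot: [[-0.712, 0.703, -0.002], [0.703, 0.712, 0.001], [0.002, -0.001, -1.0]]
ft_force: [0.0, 0.6, -0.8]
grip_width: 0.0076
gripper_force: 77.8
```

Request:
{"api": "jog_arm", "payload": {"hand": [0.0,0.0,0.0,0.0,0.0], "travel": [[0.008,-0.04,0],[0.008,-0.04,0],[0.008,-0.04,0],[0.006,-0.038,0],[0,0,0]], "yaw": [0.11,0.11,0.11,0.1,0]}}

```text
time_s: 7.7
position: [0.5594, -0.1623, 0.2437]
tool_rot: [[-0.938, 0.347, -0.002], [0.347, 0.938, 0.001], [0.002, 0.0, -1.0]]
ft_force: [-0.6, 0.6, -0.3]
grip_width: 0.0069
gripper_force: 78.0
```

Request:
{"api": "jog_arm", "payload": {"hand": [0.0,0.0,0.0,0.0,0.0], "travel": [[0,0,0],[0,0,0],[0,0,0],[0,0,0],[0,0,0]], "yaw": [0,0,0,0,0]}}

```text
time_s: 8.32
position: [0.5596, -0.1599, 0.2454]
tool_rot: [[-0.939, 0.344, 0.0], [0.344, 0.939, -0.0], [-0.0, -0.0, -1.0]]
ft_force: [0.5, -0.8, -0.5]
grip_width: 0.0072
gripper_force: 78.0
```

Run:
```python
from h import *
im,C=snap('wrist','w3');print(env.observe()['position'],proj(C,[.495,-.136,.09]))
```

```text
[ 0.55957176 -0.15999099  0.2453674 ] [np.float64(256.5688510614508), np.float64(108.00090785009898)]
```

View pics/w3.png

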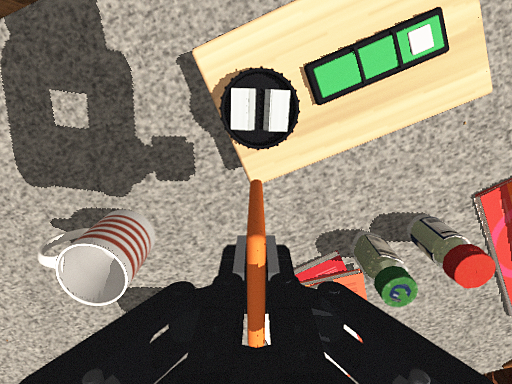

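The wrist view shows the screw at ~(260,108) with its slot nearly upright in the picture, between cheeks at x≈243 and 279. The vial runs from (310,75) to (447,35), with the bubble at its far end (421,38).

Run:
```python
from h import *
st=env.observe();C=cam('wrist',st);T=cam('top');c=C[0];print(c['fx'],C[2],C[1][:,2])
im=cv2.imread('pics/w3.png');hsv=cv2.cvtColor(im,cv2.COLOR_BGR2HSV)
w=cv2.inRange(hsv,(0,0,150),(180,40,255))
box=np.zeros_like(w);box[80:138,226:296]=255
w&=box
n,l,s,ce=cv2.connectedComponentsWithStats(w)
k=[i for i in range(1,n) if s[i,4]>200];print(s[k],ce[k])
for i in k: print(cv2.minAreaRect(np.argwhere(l==i)[:,::-1].astype(np.float32)))
gap=[]
for r in range(92,130,4):
    row=w[r];a=np.where(row)[0];d=np.diff(a);j=np.argmax(d);print(r,a[0],a[j],a[j+1],a[-1])
v=cv2.inRange(hsv,(0,0,0),(180,255,75));b2=np.zeros_like(v);b2[60:156,212:305]=255;v&=b2
n,l,s,_=cv2.connectedComponentsWithStats(v);i=1+np.argmax(s[1:,4]);p=np.argwhere(l==i)[:,::-1].astype(np.float32)
h=cv2.convexHull(p);print('ell',cv2.fitEllipse(h),cv2.minEnclosingCircle(p))
for z in(.085,.09,.095): print(z,'wrist',onz(C,(259.5,108),z),'top',onz(T,(296.5,233.5),z))
g=cv2.inRange(hsv,(45,80,50),(85,255,255));
```

```text
288.90460454933634 [ 0.48056545 -0.1315518   0.37118348] [ 0.30671337 -0.1127866  -0.94509581]
[[ 231   88   25   43 1021]
 [ 268   89   22   43  821]] [[242.6503428  108.37022527]
 [278.77101096 110.21437272]]
((243.0, 108.99998474121094), (23.999996185302734, 41.99999237060547), 0.0)
((278.8384704589844, 110.40768432617188), (19.913738250732422, 42.212684631347656), 3.1798300743103027)
92 231 255 271 289
96 231 255 270 289
100 231 255 270 289
104 231 254 270 288
108 231 254 269 288
112 231 254 269 288
116 231 254 269 288
120 231 254 269 288
124 231 254 269 287
128 231 254 269 287
ell ((254.2581787109375, 113.22370910644531), (80.00212860107422, 99.91868591308594), 37.95485305786133) ((251.9761962890625, 114.71428680419922), 50.81804275512695)
0.085 wrist [ 0.49617916 -0.13351599  0.085     ] top [ 0.49497943 -0.13647695  0.085     ]
0.09 wrist [ 0.49590637 -0.13348167  0.09      ] top [ 0.49483783 -0.13611245  0.09      ]
0.095 wrist [ 0.49563358 -0.13344735  0.095     ] top [ 0.49469624 -0.13574796  0.095     ]
```

Run:
```python
from h import *
st=env.observe();C=cam('wrist',st);R=st['tool_rot'];p=st['position']
for dx in(.03,.032): print('corner',proj(C,p+R@np.array([dx,0,.0575])),'topedge',proj(C,p+R@np.array([dx,0,-.0245])))
im=cv2.imread('pics/w3.png');h=cv2.cvtColor(im,cv2.COLOR_BGR2HSV);m=cv2.inRange(h,(5,150,90),(20,255,255));m[:,:225]=0;m[:,285:]=0
for r in(176,179,182,190,200,220,235,300,340):
    a=np.where(m[r])[0];print(r,a[[0,-1]] if len(a) else a)
for a,b in(((271,92),(269,128)),((255.2,92),(254,128)),((289.3,92),(287,128)),((231,92),(231,128))):
    d=onz(C,a,.098)-onz(C,b,.098);print(np.degrees(np.arctan2(d[1],d[0])))
print('tool x',np.degrees(np.arctan2(R[1,0],R[0,0])),'ctr',onz(C,(259.7,108.5),.098))
```

```text
corner [np.float64(256.60670987550765), np.float64(177.30955721338736)] topedge [np.float64(257.1663592828552), np.float64(236.3467287473776)]
corner [np.float64(256.6085267277374), np.float64(174.39303642836893)] topedge [np.float64(257.1727955251845), np.float64(231.77171709706806)]
176 []
179 []
182 [250 261]
190 [250 261]
200 [250 262]
220 [248 263]
235 [247 265]
300 [247 264]
340 [248 264]
157.43499502278428
157.77921827503135
158.08522206603345
158.2639214274116
tool x 159.84685150233872 ctr [ 0.4959464  -0.13340561  0.098     ]
```

Request:
{"api": "jog_arm", "payload": {"hand": [0.0,0.0,0.0,0.0,0.0], "travel": [[-0.02,0.008,0],[-0.02,0.008,0],[-0.0243,0.01,-0.02],[0,0,-0.02],[0,0,-0.02]], "yaw": [-0.017,-0.017,0,0,0]}}

```text
time_s: 9.0
position: [0.4951, -0.134, 0.1851]
tool_rot: [[-0.926, 0.376, 0.001], [0.376, 0.926, -0.0], [-0.001, -0.0, -1.0]]
ft_force: [0.1, -0.2, -1.8]
grip_width: 0.0071
gripper_force: 78.0
```

Request:
{"api": "jog_arm", "payload": {"hand": [0.0,0.0,0.0,0.0,0.0], "travel": [[0,0,0],[0,0,0],[0,0,0],[0,0,0],[0,0,0]], "yaw": [0,0,0,0,0]}}

```text
time_s: 9.62
position: [0.4954, -0.1341, 0.1856]
tool_rot: [[-0.927, 0.376, 0.0], [0.376, 0.927, -0.0], [-0.0, -0.0, -1.0]]
ft_force: [-0.7, 0.7, 0.0]
grip_width: 0.0073
gripper_force: 78.0
```

Run:
```python
from h import *
a,_=snap('wrist','w4');b,_=snap('scene','s4')
x=cv2.resize(a[40:340,110:410],(400,400));y=cv2.resize(b[150:250,240:340],(400,400),interpolation=cv2.INTER_CUBIC)
cv2.imwrite('pics/c4.png',np.hstack([x,y])[:,:,::-1])
```

```text
(no output)
```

View pics/c4.png

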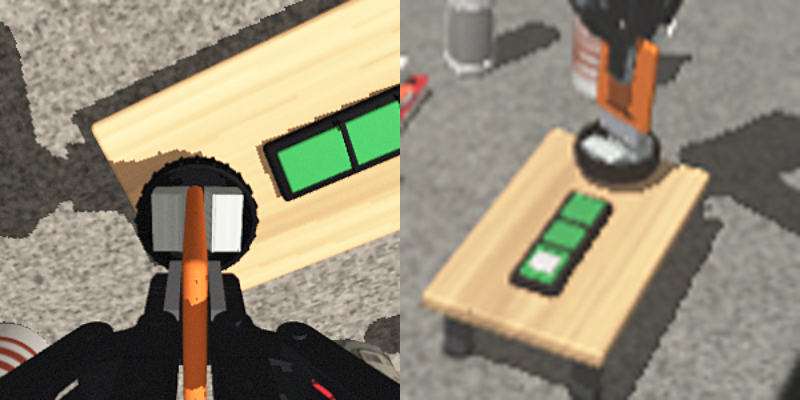

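The left crop shows the key over the slot at x≈194; the cheeks' middle is at ≈197, so I'll shift about 1.7 mm to the right. The right crop shows the blade just above the cheeks.

Request:
{"api": "jog_arm", "payload": {"hand": [0.0,0.0,0.0,0.0,0.0], "travel": [[0.0006,0.0015,0],[0,0,-0.005],[0,0,-0.005],[0,0,-0.005],[0,0,-0.005]], "yaw": [0,0,0,0,0]}}

```text
time_s: 10.35
position: [0.4959, -0.1326, 0.1649]
tool_rot: [[-0.926, 0.376, -0.0], [0.376, 0.926, 0.0], [0.0, -0.0, -1.0]]
ft_force: [-0.0, -0.4, -1.1]
grip_width: 0.0071
gripper_force: 78.0
```

Request:
{"api": "jog_arm", "payload": {"hand": [0.0,0.0,0.0,0.0,0.0], "travel": [[0,0,-0.002],[0,0,-0.002],[0,0,-0.002],[0,0,0],[0,0,0]], "yaw": [0,0,0,0,0]}}

```text
time_s: 10.98
position: [0.4959, -0.1326, 0.1597]
tool_rot: [[-0.927, 0.376, 0.0], [0.376, 0.927, -0.0], [-0.001, -0.0, -1.0]]
ft_force: [-2.1, 0.5, 5.3]
grip_width: 0.007
gripper_force: 79.0
```

Request:
{"api": "jog_arm", "payload": {"hand": [0.0,0.0,0.0,0.0,0.0], "travel": [[0,0,-0.001],[0,0,-0.001],[0,0,0],[0,0,0],[0,0,0]], "yaw": [0,0,0,0,0]}}

```text
time_s: 11.6
position: [0.4961, -0.1327, 0.1593]
tool_rot: [[-0.927, 0.376, 0.002], [0.376, 0.927, -0.001], [-0.002, -0.0, -1.0]]
ft_force: [-4.6, 2.5, 19.8]
grip_width: 0.0073
gripper_force: 81.3
```

Request:
{"api": "jog_arm", "payload": {"hand": [0.0,0.0,0.0,0.0,0.0], "travel": [[0,0,-0.001],[0,0,-0.001],[0,0,0],[0,0,0],[0,0,0]], "yaw": [0,0,0,0,0]}}

```text
time_s: 12.22
position: [0.4963, -0.1327, 0.159]
tool_rot: [[-0.927, 0.376, 0.004], [0.376, 0.927, -0.002], [-0.004, -0.001, -1.0]]
ft_force: [-9.1, 4.2, 34.6]
grip_width: 0.0069
gripper_force: 83.7
```

Request:
{"api": "jog_arm", "payload": {"hand": [0.0,0.0,0.0,0.0,0.0], "travel": [[0,0,0.001],[0,0,0.0015],[0,0,0],[0,0,0],[0,0,0]], "yaw": [0,0,0,0,0]}}

```text
time_s: 12.85
position: [0.4961, -0.1327, 0.1593]
tool_rot: [[-0.927, 0.376, 0.002], [0.376, 0.927, -0.001], [-0.002, -0.0, -1.0]]
ft_force: [-4.2, 1.8, 15.5]
grip_width: 0.0071
gripper_force: 80.1
```

Run:
```python
from h import *
a,_=snap('wrist','w5');b,_=snap('scene','s5')
x=cv2.resize(a[40:340,110:410],(400,400));y=cv2.resize(b[150:250,240:340],(400,400),interpolation=cv2.INTER_CUBIC)
cv2.imwrite('pics/c5.png',np.hstack([x,y])[:,:,::-1]);print(env.observe()['wrist_torque'])
```

```text
[ 0.37707946  0.93289503 -0.03094023]
```

View pics/c5.png

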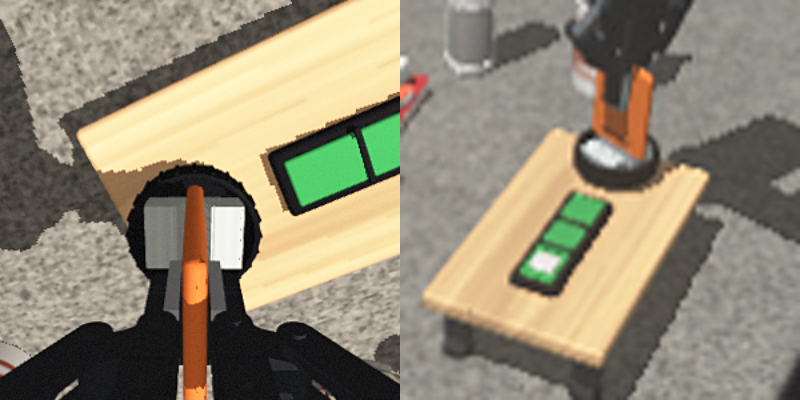

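The blade sits in the slot and the screw is pressed down; the bubble is still at the far end (545,262 in the crop). Turning clockwise now.

Request:
{"api": "jog_arm", "payload": {"hand": [0.0,0.0,0.0,0.0,0.0], "travel": [[0,0,0],[0,0,0],[0,0,0],[0,0,0],[0,0,0]], "yaw": [-0.08,-0.08,-0.08,-0.08,-0.08]}}

```text
time_s: 13.58
position: [0.4964, -0.1327, 0.1594]
tool_rot: [[-0.705, 0.709, 0.002], [0.709, 0.705, -0.001], [-0.003, 0.001, -1.0]]
ft_force: [-1.8, 1.5, 14.5]
grip_width: 0.0069
gripper_force: 80.3
```

Request:
{"api": "jog_arm", "payload": {"hand": [0.0,0.0,0.0,0.0,0.0], "travel": [[0,0,0],[0,0,0],[0,0,0],[0,0,0],[0,0,0]], "yaw": [-0.08,-0.08,-0.08,-0.08,0]}}

```text
time_s: 14.2
position: [0.4965, -0.1328, 0.1594]
tool_rot: [[-0.448, 0.894, 0.003], [0.894, 0.448, -0.001], [-0.002, 0.002, -1.0]]
ft_force: [-1.0, 1.5, 14.3]
grip_width: 0.0069
gripper_force: 80.2
```

```bash
cat >> h.py <<'E'
def bub(f):
    # bubble offset along the vial from its middle, scene camera, mm
    im,C=snap('scene',f);hsv=cv2.cvtColor(im,cv2.COLOR_RGB2HSV)
    roi=np.zeros(im.shape[:2],np.uint8);roi[196:226,264:298]=255
    g=cv2.inRange(hsv,(45,80,40),(85,255,255))&roi
    hull=cv2.convexHull(np.argwhere(g)[:,::-1].astype(np.float32))
    ins=np.zeros_like(roi);cv2.fillConvexPoly(ins,hull.astype(np.int32),255)
    w=cv2.inRange(hsv,(0,0,150),(180,90,255))&ins
    P=lambda m:np.array([onz(C,q,.09)[:2] for q in np.argwhere(m)[:,::-1]])
    G=P(ins);B=P(w);r=cv2.minAreaRect(G.astype(np.float32));d=np.linalg.svd(G-G.mean(0))[2][0];d*=-np.sign(d[1])
    t=(G-G.mean(0))@d;mid=(t.max()+t.min())/2
    print('bubble mm',1e3*(((B-G.mean(0))@d).mean()-mid),len(B),'vial',r,)
E
python3 - <<'E'
from h import *
bub('s6');print(env.observe()['wrist_torque'])
E
```

```text
bubble mm -13.147529847373592 36 vial ((0.48737892508506775, -0.00750529021024704), (0.03151993080973625, 0.11798516660928726), 2.6913371086120605)
[ 0.4229153   0.44582284 -0.04828555]
```

Request:
{"api": "jog_arm", "payload": {"hand": [0.0,0.0,0.0,0.0,0.0], "travel": [[0,0,0],[0,0,0],[0,0,0],[0,0,0],[0,0,0]], "yaw": [-0.08,-0.08,-0.08,-0.08,-0.08]}}

```text
time_s: 14.88
position: [0.4967, -0.1328, 0.1594]
tool_rot: [[-0.063, 0.998, 0.003], [0.998, 0.063, -0.001], [-0.002, 0.003, -1.0]]
ft_force: [-1.2, 1.7, 13.4]
grip_width: 0.0068
gripper_force: 80.1
```

Request:
{"api": "jog_arm", "payload": {"hand": [0.0,0.0,0.0,0.0,0.0], "travel": [[0,0,0],[0,0,0],[0,0,0],[0,0,0],[0,0,0]], "yaw": [-0.03,0,0,0,0]}}

```text
time_s: 15.5
position: [0.4967, -0.1328, 0.1594]
tool_rot: [[-0.035, 0.999, 0.003], [0.999, 0.035, -0.001], [-0.002, 0.003, -1.0]]
ft_force: [-1.3, 0.9, 13.6]
grip_width: 0.0073
gripper_force: 80.1
```

Run:
```python
from h import *
bub('s7')
b,_=snap('scene','s8');t,_=snap('top','t8')
y=cv2.resize(b[150:250,240:340],(400,400),interpolation=cv2.INTER_CUBIC);x=cv2.resize(t[200:270,220:320],(400,280),interpolation=cv2.INTER_CUBIC)
cv2.imwrite('pics/c8.png',np.hstack([np.vstack([x,np.zeros((120,400,3),np.uint8)]),y])[:,:,::-1])
```

```text
bubble mm 1.7540273407806866 31 vial ((0.4873632490634918, -0.00827055424451828), (0.03150077164173126, 0.11948934942483902), 2.530174732208252)
```

View pics/c8.png

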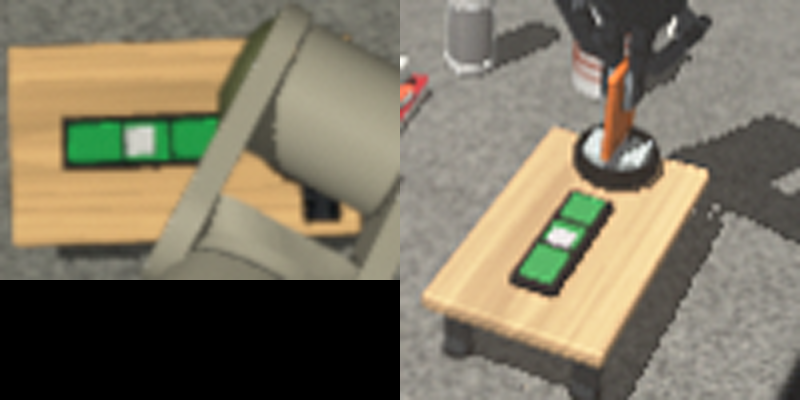

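The bubble is between the marks in both views, but in the top crop it sits nearer the left mark (bubble 123–157, marks ~120 and ~170). I'll measure it along the profile.

Run:
```python
from h import *
im=cv2.imread('pics/t8.png');C=cam('top')
for x in range(235,276):
    p=im[232:239,x].mean(0).astype(int);print(x,round(1e3*(onz(C,(x,235),.086)[1])),p,end=' | ')
```

```text
235 46 [ 72 107 133] | 236 43 [44 67 54] | 237 40 [ 66 138  35] | 238 37 [ 72 157  35] | 239 34 [ 71 155  35] | 240 31 [ 72 155  35] | 241 28 [ 72 155  35] | 242 25 [ 71 155  35] | 243 22 [ 71 155  34] | 244 19 [ 71 155  35] | 245 17 [ 71 155  34] | 246 14 [ 72 156  36] | 247 11 [ 71 156  35] | 248 8 [ 71 155  35] | 249 5 [ 69 150  34] | 250 2 [ 63 109  49] | 251 -1 [120 140 118] | 252 -4 [173 187 178] | 253 -7 [189 201 197] | 254 -10 [190 202 197] | 255 -13 [188 201 195] | 256 -16 [188 201 195] | 257 -19 [188 202 193] | 258 -22 [131 170 127] | 259 -25 [ 78 154  52] | 260 -28 [ 71 155  34] | 261 -31 [ 67 146  33] | 262 -34 [ 51 102  31] | 263 -37 [ 59 125  33] | 264 -40 [ 68 148  33] | 265 -43 [ 70 153  34] | 266 -46 [ 70 153  34] | 267 -49 [ 69 152  33] | 268 -52 [ 70 153  34] | 269 -55 [ 71 153  35] | 270 -58 [ 72 153  40] | 271 -61 [ 80 150  62] | 272 -64 [ 96 150  93] | 273 -67 [112 153 125] | 274 -70 [125 153 150] | 275 -73 [131 155 159] |
```

The marks lie at 250.2 and 262.2 and the bubble's centre at 254.6, so it is about 4.7 mm short. I'll turn 0.16 rad more.

Request:
{"api": "jog_arm", "payload": {"hand": [0.0,0.0,0.0,0.0,0.0], "travel": [[0,0,0],[0,0,0],[0,0,0],[0,0,0],[0,0,0]], "yaw": [-0.08,-0.08,0,0,0]}}

```text
time_s: 16.27
position: [0.4968, -0.1329, 0.1594]
tool_rot: [[0.125, 0.992, 0.003], [0.992, -0.125, -0.001], [-0.001, 0.004, -1.0]]
ft_force: [-1.2, 1.6, 12.5]
grip_width: 0.007
gripper_force: 80.1
```

Run:
```python
from h import *
snap('top','t9');im=cv2.imread('pics/t9.png')
for x in range(248,266): print(x,im[232:239,x].mean(0).astype(int),end=' | ')
bub('s9');print(env.observe())
```

```text
248 [ 72 156  36] | 249 [ 69 150  35] | 250 [ 54 107  33] | 251 [ 59 124  33] | 252 [ 88 155  69] | 253 [167 194 167] | 254 [189 203 194] | 255 [189 202 196] | 256 [188 201 194] | 257 [187 200 194] | 258 [182 196 189] | 259 [152 178 152] | 260 [101 160  87] | 261 [ 71 144  42] | 262 [ 52 100  31] | 263 [ 58 125  32] | 264 [ 68 148  32] | 265 [ 70 153  33] | bubble mm 4.640167127074526 35 vial ((0.4873632490634918, -0.00827055424451828), (0.03150077164173126, 0.11948934942483902), 2.530174732208252)
{'time_s': 16.375, 'q': array([-2.81939740e+01,  2.31196970e+01,  8.83415403e+01,  2.11188151e-02,
        6.83238012e+01, -2.10383873e+01]), 'qvel': array([ 0.07923524, -0.01799257, -0.0195507 ,  0.05298841,  0.10328716,
        0.01338714]), 'joint_efforts': array([-5.03854696e-01, -3.62540281e+01, -1.68255079e+01, -2.23072311e-01,
       -4.71462272e-01, -3.25658661e-02]), 'position': array([ 0.49674844, -0.13287572,  0.15935905]), 'tool_rot': array([[ 0.12470037,  0.99218838,  0.00346849],
       [ 0.99219391, -0.12469593, -0.00147068],
       [-0.00102668,  0.00362481, -0.9999929 ]]), 'ft_force': array([-0.71771096,  1.73322015, 13.66469012]), 'wrist_torque': array([ 0.25458448,  0.2551683 , -0.07568458]), 'gripper_force': 80.06739377975464, 'grip_width': 0.007054102853489709}
```

```bash
python3 -c "
from rig import env
print(env.close_job())"
```

```text
the job is handed in; nothing more can be done
None
```

Job handed in at about 16.4 s of the 42 s: the key is still gripped and pressing the screw down at about 13 N, and the bubble measured centred between the marks in the top view (the scene view, a rougher measure, put it 4.6 mm off, still between them); no verdict came back.

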